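Re-engage the freewheel clutch of a rover drive unit

TASK

The drive unit on the bench has been left in freewheel. Put it back in drive: lift its sprung clutch knob out of the shallow rest notch, turn it to the deep slot and let it spring in, then turn the square output hub slowly until the pin inside finds its pocket and the knob snaps fully down, and let go. Do it by feel and gently: do not wrench the knob against its stops or push it down hard, do not keep twisting the hub once it has locked, and leave the other parts on the bench where they lie.

Things in the scene. Friction and masses are not known exactly. Their poses are not given: they have to be found in the camera images.
- unit: Drive unit fixed on the bench: round cast-aluminium gear case, 168 mm across, its flat top 62 mm above the bench, with a boss 60 mm across and 74 mm up under the hub; a dark motor, 63 mm thick and 150 mm long, lies along y on its +x side. Origin: on the bench under the hub's axis; z up. In this frame the hub stands at x = 0, y = 0, the clutch knob at x = -68 mm, y = 0; both have upright axes.
- knob: Sprung clutch knob: black bar grip 38 mm long (its x), 14 wide (y), 22 high, on a disc 29 mm across. Origin: in the bar, 10 mm under its top, on the knob's axis, 100 mm above the bench when home, 111 in the rest notch. A spring pulls it down: 10 N at home, 13 N in the rest notch.
- collar (a point): Centre of the top rim of the slotted round collar under the knob: 36 mm wide, rim 80.5 mm above the bench. A steel cross-pin, 34 mm long, 5 mm thick, parallel to the knob's bar, sits in slots across this rim: a shallow rest notch and, 60 degrees from it, a deep slot. The cross-pin enters a slot within about 4 degrees.
- knob_lift (a joint): Height of the knob above fully home, m. 0: home, plunger in a pocket, drive locked. 0.007: cross-pin in the deep slot, but the plunger's tip stands on a ridge of the inner ring. 0.011: in the rest notch (freewheel, as found). 0.0145: cross-pin on the collar's rim; lift above this to turn. 0.018: hard upper stop.
- knob_turn (a joint): Turn of the knob, rad, anticlockwise seen from above. About 1.05 in the rest notch, as found; 0 in the deep slot, where the bar points along the unit's x axis, at the hub. So it is turned 60 degrees clockwise, from above, from rest notch to deep slot.
- hub: Square steel clamping hub on the output shaft, 30 x 30 mm, 38 mm high, sides along its x and y. Origin: its centre, 97 mm above the bench. Turns about z either way with 0.2 to 0.4 N m of friction, and with it a ring hidden in the case. It is clamped on the shaft at any angle: its pose does not tell where the pockets are.
- plunger: The knob's plunger, out of sight in the case, 10 mm thick with a chamfered end; it rises and falls with the knob. Origin: centre of its end, 35 mm above the bench when home. The hidden ring turned by the hub has 8 pockets for it, 45 degrees apart, 68 mm from the hub's axis, 2 mm play each side. Once it drops in, the hub is locked; twisting on loads it.
- wheel: Loose mecanum wheel with yellow side plates and black rollers, 94 mm in diameter, 44 mm high, lying flat. Origin: centre of its underside. Leave alone.
- motor: Loose small gear motor in a black bracket, about 130 x 75 x 60 mm. Origin: under the bracket plate. Leave alone.
- file: Loose flat file with a black handle, 320 mm long, along its x. Origin: on the bench, near where handle and blade meet. Leave alone.

How it is judged:
By the outcome, as a careful person would: the job done as asked, in the order asked, and still so for the second after the job is handed in, with the robot touching nothing.
It also fails if it takes over 51 s, if anything falls off the work surface, if the arm or the gripper's body presses on something with over 40 N, if the wrist force passes 120 N, or if a joint passes its speed limit or range.

ROBOT

A 6-joint arm with a two-finger parallel gripper is mounted at the origin on the work surface. World frame = base frame: x ahead of the robot, y to its left, z up, the work surface at z = 0. Lengths are in m, angles in degrees, forces in N, time in s.
With the tool pointing down it reaches from about 0.4 to 0.825 m from the base axis. Payload 7 kg.
Tool frame: the origin (TCP) lies midway between the tips of the shut fingers; the grasp point (between the pads) lies 19 mm behind it; z points along the fingers, y is the direction in which the jaws open and shut (so a half turn about z gives the same grasp; the last joint's range is limited). The gripper opens to 88 mm and grips with 3 to 60 N. Pads are 19 mm wide; open, the fingers measure 130 mm over their backs; the gripper's body (78 mm by 193 mm) begins 47 mm behind the grasp point.
Start: joints at [79.991, 20.546, 0.682, 0, -70.136, -16.507], TCP at [0.301, 0.604, 0.194] pointing down, gripper open.
Joint ranges: [-176.03, 176.03], [-82.01, 121.73], [-58.28, 71.71], [-173.87, 95.51], [-174.79, -0.11], [-173.66, 173.66]. Speed limits (degrees/s): [136.94, 136.94, 172.46, 180, 180, 180].

INTERFACE

Orientations are given as [roll, pitch, yaw] about the fixed x, y, z axes, in that order (R = Rz(yaw) Ry(pitch) Rx(roll)).
In Python, from plant import ctrl gives the robot as it stands. The module is installed in compiled form; this text tells all that it offers.
- The arm moves only by the tool arm_command, never from a script. Its argument "targets" is a list that holds one entry, the list of rows, each a list of 7 numbers: the turn, a rotation vector about the world's x, y, z in rad, then the shift along the world's x, y, z in cm, then the opening, from 0 (shut) to 1 (fully open). A call has 1 to 8 rows; each row is the pose to reach, as a shift and turn from the pose commanded when the call began; what a row does not reach only later rows make up. A row lasts 1/12 s, in which the tool goes at most 41.7 mm and 7.16 degrees, less where a joint would pass 70% of its speed; a pose out of reach is approached as far as the arm can. A call with a gripper value outside its range is refused whole. The fingers move at their own pace and stop on an object; the grip force is fixed at half the most. Time passes only in rows, so rows that repeat a pose let the fingers close. It gives the time, the measured TCP pose, the force and the opening at its end, in the units of the state.
- ctrl.get_obs(): the state, without advancing time (a new reading comes with each control period).
- ctrl.snapshot(name): name is "scene" or "side" or "wrist"; returns the picture (480x640x3 uint8, blue, green, red); there is no depth.
- ctrl.camera_model(name): a dict with "K" (3x3 intrinsics, pixels), "xyz" and "rotation" of the camera in the world. Camera axes: x right, y up, looking along -z (the intrinsics and any distortion apply to the point x, -y, -z); pixel columns grow to the right and rows downward; lengths in m; the calibration is good to about 2 mm. A picture is of the moment at which its call begins: read the wrist's pose just before it. camera_model takes no time and is no camera call; for the wrist camera it gives the pose at the moment of the call.
- ctrl.close_job(): hands the job in, once; it reports no verdict.
The state is a dict: "clock": time; "joint_pos": joint angles; "qvel": joint speeds; "tau": joint torques, N m; "tool_pos": TCP position; "orientation": TCP orientation; "force": force on the tool from outside, world axes, zero at the start; "moment": the same for the moment, N m; "opening": finger opening in m.
Only numpy, scipy, OpenCV 4.12 (cv2) and the standard library are available. Lean on these libraries where they do the work, as an engineer would, in place of code of your own. Each camera call takes 0.05 s, during which the arm holds its last target. There are 200 camera calls.

## Working session

There is one attempt and no reset: what is moved stays moved. The work goes in short steps, Python scripts to look and compute and a tool call to move; the robot and the scene stay as the last step left them, time stands still between calls to the robot, and variables do not carry over. Pictures are saved under pics/ and viewed, about 8 in all and at most 12, crops included, and the job is handed in when it is done.

Besides the shell and the picture viewer there is one more tool, called after "Request:" as name(argument=value, ...) on one line, values as JSON. arm_command: Moves the arm, as the interface text tells. Its arguments: {"type":"object","properties":{"targets":{"type":"array","items":{"type":"array","items":{"type":"array","items":{"type":"number"}}}}},"required":["targets"]}

```bash
mkdir -p pics; python3 - <<'E'
from plant import ctrl
import cv2
o=ctrl.get_obs();print({k:o[k] for k in('clock','tool_pos','orientation','force','opening')})
for n in('scene','wrist','side'):
    m=ctrl.camera_model(n);print(n,m)
    cv2.imwrite(f'pics/{n}0.png',ctrl.snapshot(n))
E
```

```text
{'clock': 0.0, 'tool_pos': array([0.30114369, 0.60351926, 0.19324623]), 'orientation': array([ 1.79908930e+02, -6.82542725e-03, -2.65213231e+01]), 'force': array([ 0.17122748, -0.05513511, -0.92086831]), 'opening': 0.0879229013798261}
scene {'K': array([[536.13786247,   0.        , 328.11162221],
       [  0.        , 536.13786247, 238.52288136],
       [  0.        ,   0.        ,   1.        ]]), 'xyz': array([1.10026955, 0.23824368, 0.72482107]), 'rotation': array([ 42.76927564,  -0.32101258, 115.88488096])}
wrist {'K': array([[428.89350535,   0.        , 320.45094423],
       [  0.        , 428.89350535, 248.90882008],
       [  0.        ,   0.        ,   1.        ]]), 'xyz': array([0.36336168, 0.57313605, 0.38437038]), 'rotation': array([ -15.25761263,   -0.14512934, -116.44317375])}
side {'K': array([[486.05746468,   0.        , 312.70926058],
       [  0.        , 486.05746468, 243.71116748],
       [  0.        ,   0.        ,   1.        ]]), 'xyz': array([ 0.47119462, -0.789899  ,  0.69225754]), 'rotation': array([52.2669078 , -0.47530348, -7.14228448])}
```

View pics/scene0.png

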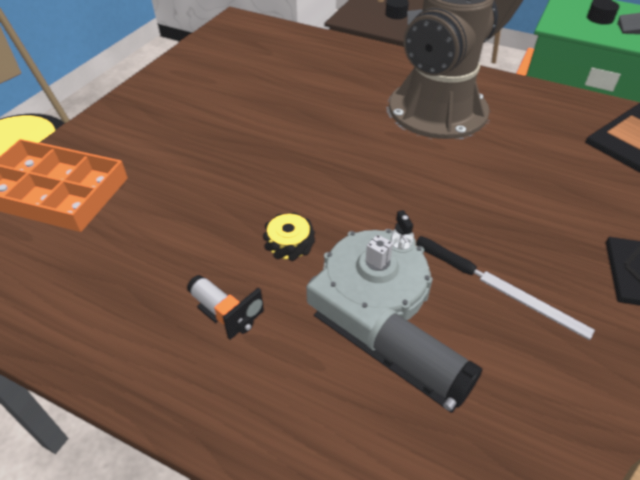

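View pics/wrist0.png

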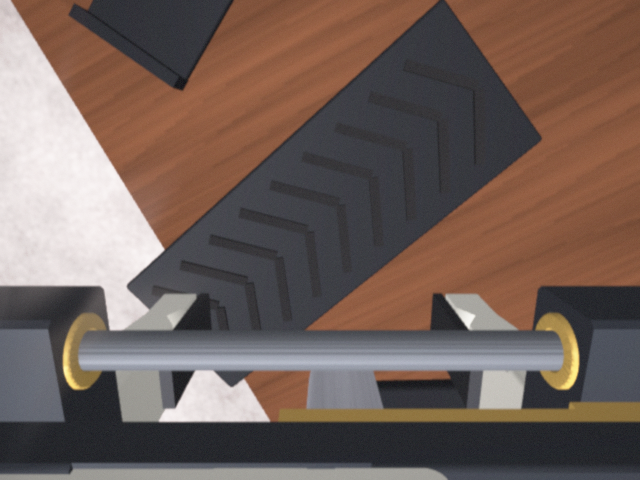

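The scene view shows the hub top near (378,240), the knob near (404,222), the drive motor at lower right, the wheel at (288,235) and the file handle near (445,255). The wrist view shows only a rubber mat and the bench edge.

```bash
cat > h.py <<'E'
import numpy as np,cv2
from plant import ctrl
from scipy.spatial.transform import Rotation as R
def ray(m,u,v):
    K=m['K'];d=np.array([(u-K[0,2])/K[0,0],-(v-K[1,2])/K[1,1],-1])
    return m['xyz'],R.from_euler('xyz',m['rotation'],degrees=True).as_matrix()@d
def onplane(m,u,v,z):
    o,d=ray(m,u,v);return o+d*(z-o[2])/d[2]
def proj(m,p):
    q=R.from_euler('xyz',m['rotation'],degrees=True).as_matrix().T@(np.asarray(p)-m['xyz']);K=m['K']
    return K[0,0]*q[0]/-q[2]+K[0,2],K[1,1]*q[1]/q[2]+K[1,2]
E
python3 - <<'E'
from h import *
m=ctrl.camera_model('scene')
h=onplane(m,379,240,.116);k=onplane(m,404,216,.121);print(h,k,np.linalg.norm((h-k)[:2]),np.degrees(np.arctan2(*(h-k)[1::-1])))
a=cv2.imread('pics/scene0.png')[190:310,300:450];b=cv2.imread('pics/side0.png')
s=ctrl.camera_model('side');u,v=map(int,proj(s,h));print(u,v)
b=b[max(v-60,0):v+60,max(u-75,0):u+75]
c=np.vstack([cv2.resize(x,(640,300) if 0 else (375*2//2,300),interpolation=cv2.INTER_CUBIC) for x in(a,b)]);cv2.imwrite('pics/c1.png',c)
E
```

```text
[0.56022949 0.06732276 0.116     ] [0.49865786 0.08487196 0.121     ] 0.06402374734531537 -15.908659003346944
301 210
```

View pics/c1.png

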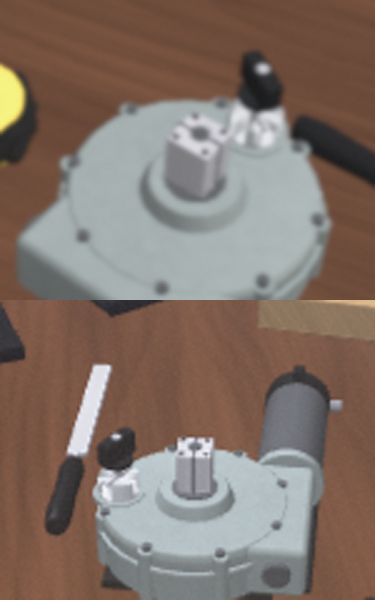

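The crop shows the knob's black bar at about scene (404.8,217) and the square hub top at about (380,242). I'll bring the wrist camera over the unit for a closer measurement.

Request:
arm_command(targets=[[[0,0,-0.12,1.4,-3.3,0.3,0.45],[0,0,-0.24,2.8,-6.6,0.6,0.45],[0,0,-0.36,4.2,-9.9,0.9,0.45],[0,0,-0.48,5.6,-13.2,1.2,0.45],[0,0,-0.6,7,-16.5,1.5,0.45],[0,0,-0.72,8.4,-19.8,1.8,0.45],[0,0,-0.84,9.8,-23.1,2,0.45],[0,0,-0.96,11.2,-26.4,2,0.45]]])

```text
clock: 0.82
tool_pos: [0.4137, 0.3384, 0.2146]
orientation: [-180.0, 0.0, -81.8]
force: [1.2, 0.2, -0.0]
opening: 0.0413
```

Request:
arm_command(targets=[[[0,0,-0.12,1.4,-3.3,0,0.45],[0,0,-0.24,2.8,-6.6,0,0.45],[0,0,-0.36,4.2,-9.9,0,0.45],[0,0,-0.48,5.6,-13.2,0,0.45],[0,0,-0.6,7,-16.5,0,0.45],[0,0,-0.72,8.4,-19.8,0,0.45],[0,0,-0.84,9.8,-23.1,0,0.45],[0,0,-0.95,11,-26,0,0.45]]])

```text
clock: 1.48
tool_pos: [0.5237, 0.0779, 0.2142]
orientation: [180.0, 0.0, -136.3]
force: [0.2, 0.7, 0.9]
opening: 0.0393
```

```bash
python3 - <<'E'
from h import *
import pickle
o=ctrl.get_obs();print({k:o[k] for k in('clock','tool_pos','orientation','joint_pos','force','opening')})
m=ctrl.camera_model('wrist');im=ctrl.snapshot('wrist');pickle.dump(m,open('w1.pkl','wb'));cv2.imwrite('pics/w1.png',im)
E
```

```text
{'clock': 1.4833, 'tool_pos': array([0.52366   , 0.07789394, 0.21417742]), 'orientation': array([ 1.79998400e+02,  5.11676269e-04, -1.36318434e+02]), 'joint_pos': array([ 2.96996788e+01,  6.02378041e+00, -1.58145682e+01, -1.80554874e-03,
       -6.81615414e+01, -7.60174414e+01]), 'force': array([0.20889983, 0.6512567 , 0.9441813 ]), 'opening': 0.039341757020281545}
```

View pics/w1.png

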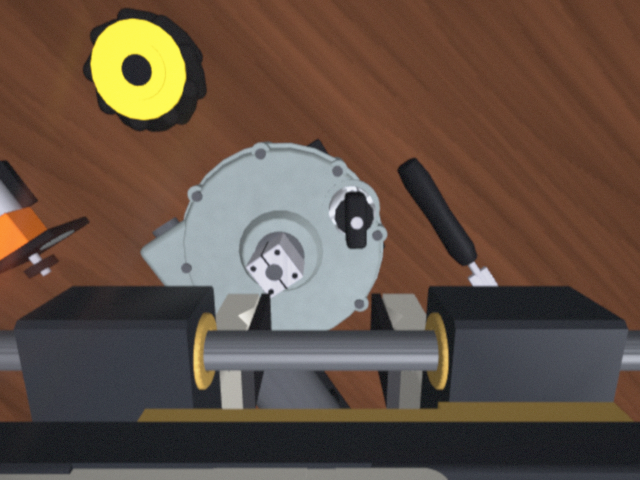

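The wrist view shows the bar as nearly vertical in the image, from (356,193) to (356,248), with a white dot at (357,223). The hub top is at about (274,271), with four corner holes and a square outline.

```bash
python3 - <<'E'
from h import *
import pickle
m=pickle.load(open('w1.pkl','rb'));im=cv2.imread('pics/w1.png')
g=im[180:260,325:390].max(2);g=(g<75).astype(np.uint8)
n,l,s,c=cv2.connectedComponentsWithStats(g);i=1+s[1:,4].argmax();ct=cv2.findContours((l==i).astype(np.uint8),0,2)[0][0]
print(s[i],c[i]+[325,180],cv2.minAreaRect(ct))
k=onplane(m,357,223,.121);h=onplane(m,274,271,.116);print('knob',k,'hub',h,np.linalg.norm((h-k)[:2]),np.degrees(np.arctan2(*(h-k)[1::-1])))
a=onplane(m,356,193,.121);b=onplane(m,356,248,.121);print(a,b,np.linalg.norm(a-b),np.degrees(np.arctan2(*(b-a)[1::-1])))
sc=ctrl.camera_model('scene');sd=ctrl.camera_model('side');print(onplane(sc,404.8,217,.121),onplane(sc,380,242.4,.116),onplane(sd,274,204.8,.121),onplane(sd,304,208.4,.116))
c=np.hstack([cv2.resize(im[175:300,320:395],None,fx=4.6,fy=4.6,interpolation=2),cv2.resize(im[225:300,230:320],None,fx=4.6,fy=4.6*125/75,interpolation=2)[:575]]);cv2.imwrite('pics/c2.png',c)
E
```

```text
[  11   12   37   56 1312] [353.99314024 218.05945122] ((29.0, 39.5), (55.0, 36.0), 90.0)
knob [0.49694377 0.08866671 0.121     ] hub [0.56257137 0.07175704 0.116     ] 0.06777107130168766 -14.448608420094764
[0.48306656 0.07383061 0.121     ] [0.50977962 0.10055021 0.121     ] 0.03778259291148347 45.00702555697957
[0.50022375 0.08681007 0.121     ] [0.56420483 0.07060278 0.116     ] [0.50231082 0.08644659 0.121     ] [0.5653701 0.0729459 0.116    ]
```

View pics/c2.png

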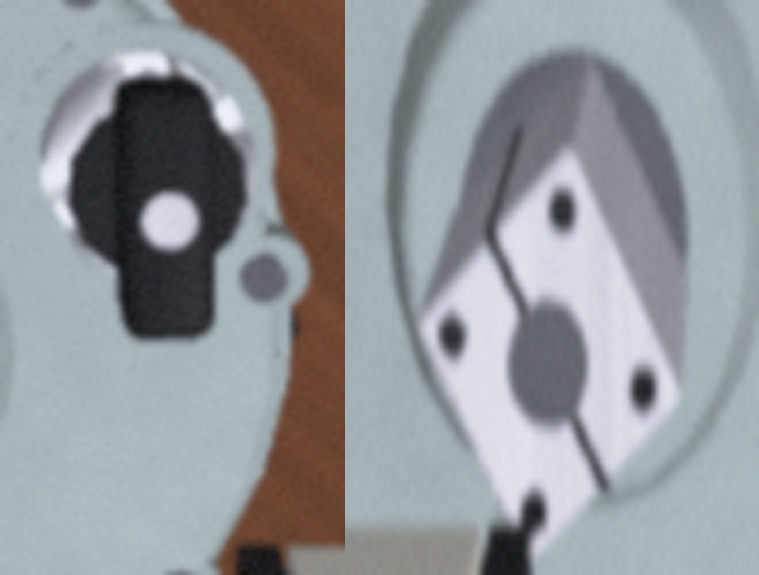

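Two views agree to about 3 mm: knob at (0.498,0.088), bar at 45°, unit yaw about −14.5°. The next move goes over the knob and down astride the bar, stopping above the disc.

Request:
arm_command(targets=[[[0,0,0.023,-1.3,0.5,0,0.4],[0,0,0.023,-2.6,1,-1,0.4],[0,0,0.023,-2.6,1,-3.5,0.4],[0,0,0.023,-2.6,1,-6,0.4],[0,0,0.023,-2.6,1,-8.5,0.4],[0,0,0.023,-2.6,1,-10,0.4],[0,0,0.023,-2.6,1,-11,0.4],[0,0,0.023,-2.6,1,-11,0.4]]])

```text
clock: 2.2
tool_pos: [0.4958, 0.0896, 0.1022]
orientation: [179.9, -0.2, -134.6]
force: [-1.3, 0.3, 0.5]
opening: 0.0355
```

```bash
python3 - <<'E'
from h import *
o=ctrl.get_obs();print({k:o[k] for k in('clock','tool_pos','orientation','joint_pos','force','moment','opening')})
m=ctrl.camera_model('wrist');im=ctrl.snapshot('wrist');s=ctrl.snapshot('side')
cv2.imwrite('pics/c3.png',np.hstack([cv2.resize(im[130:400,200:440],(480,540)),cv2.resize(s[150:285,230:310],(320,540),interpolation=2)]))
import pickle;w=pickle.load(open('w1.pkl','rb'))
p=[onplane(w,u,v,.116) for u,v in((247.4,266.5),(279.6,244.6),(302.8,276.5),(272.4,297.4))]
print('hub',np.mean(p,0),[(round(np.linalg.norm(p[i]-p[i-1]),4),np.degrees(np.arctan2(*(p[i]-p[i-1])[1::-1])).round(1)) for i in range(4)])
E
```

```text
{'clock': 2.2, 'tool_pos': array([0.4958134 , 0.08961772, 0.10222429]), 'orientation': array([ 179.92877878,   -0.19623193, -134.60190039]), 'joint_pos': array([ 3.25978826e+01,  9.35415695e+00, -2.77464209e+01, -3.24797000e-02,
       -5.31065610e+01, -7.71803595e+01]), 'force': array([-1.34098214,  0.32934906,  0.46383452]), 'moment': array([ 0.05949986, -0.0053369 , -0.03781024]), 'opening': 0.035462710624777356}
hub [0.56207023 0.07279845 0.116     ] [(np.float64(0.0289), np.float64(-100.2)), (np.float64(0.0281), np.float64(168.4)), (np.float64(0.0283), np.float64(77.9)), (np.float64(0.0272), np.float64(-10.5))]
```

View pics/c3.png

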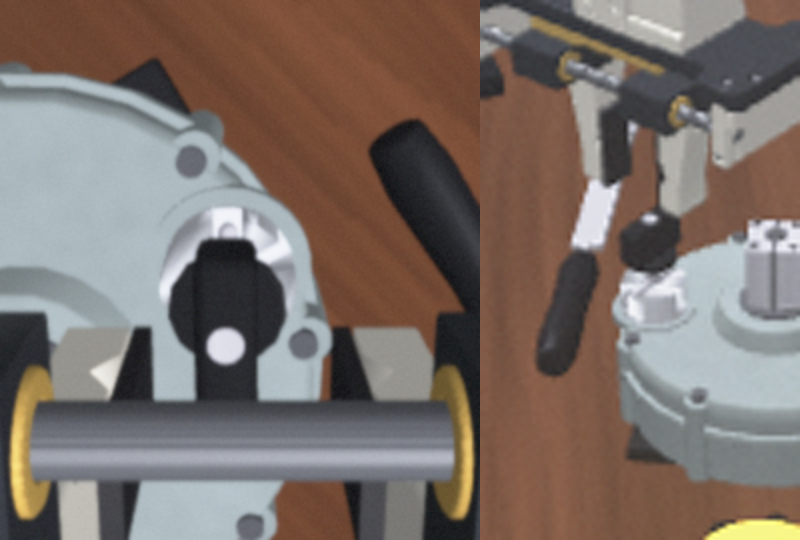

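Something is off: the side view shows the fingertips about level with the knob top, although the TCP reads z=0.102. I'll check this numerically before closing.

```bash
python3 - <<'E'
from h import *
o=ctrl.get_obs();print(o['clock'],o['tool_pos'],o['force'])
m=ctrl.camera_model('wrist');print(m['xyz'],onplane(m,312.5,302.5,.121))
print('bar far end',proj(m,[.483,.074,.121]))
s=ctrl.camera_model('side')
t=o['tool_pos'];f=lambda p:(lambda u,v:(round((u-230)*4+480),round((v-150)*4)))(*proj(s,p))
for d in(.018,-.018):print('tip',f(t+d*np.array([-.707,.707,0])))
for z in(.121,.111,.13,.14):print('knob',z,f([.498,.088,z]))
im=ctrl.snapshot('side');sc=ctrl.snapshot('scene')
cv2.imwrite('pics/c4.png',np.hstack([cv2.resize(im[130:265,210:330],(400,450),interpolation=2),cv2.resize(sc[140:275,340:460],(400,450),interpolation=2)]))
E
```

```text
2.3 [0.49755432 0.09023841 0.10463249] [0.62397018 0.25846456 0.58071807]
[0.44702387 0.04088465 0.29575919] [0.49963371 0.08952138 0.121     ]
bar far end (np.float64(314.5607687950158), np.float64(252.39418021950183))
tip (623, 230)
tip (673, 253)
knob 0.121 (648, 218)
knob 0.111 (649, 234)
knob 0.13 (647, 204)
knob 0.14 (646, 188)
```

View pics/c4.png

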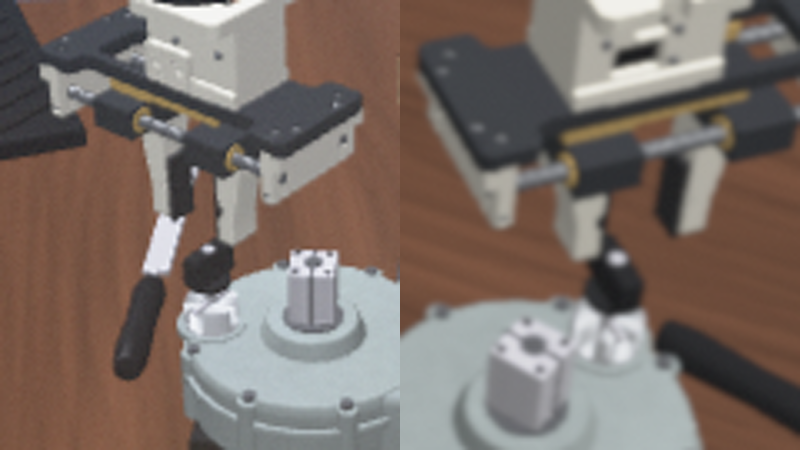

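```bash
python3 - <<'E'
from h import *
s=ctrl.camera_model('side');c=ctrl.camera_model('scene')
def tri(a,b):
    A=np.zeros((3,3));y=np.zeros(3)
    for o,d in(ray(s,*a),ray(c,*b)):
        d=d/np.linalg.norm(d);P=np.eye(3)-np.outer(d,d);A+=P;y+=P@o
    return np.linalg.solve(A,y)
print(tri((281.1,202.9),(394,217.4)),tri((263.1,195.4),(427,210.8)))
print('knob dot',tri((210+208/3.333,130+247/3.333),(340+218/3.333,140+257/3.333)))
print('hub',tri((210+314/3.333,130+262/3.333),(340+133/3.333,140+345/3.333)))
E
```

```text
[0.51771395 0.07479034 0.13145911] [0.48017968 0.11543037 0.12876388]
knob dot [0.49952583 0.08803727 0.12138427]
hub [0.56598259 0.07148126 0.11607602]
```

Triangulation puts the visible tips at z≈0.130 and the knob dot at 0.121, matching its known height. So the pads stand about 25 mm above the stated TCP and aren't astride the bar yet. I'll descend gently and check force, then close by feel: the opening should stop at 14 mm on the bar.

Request:
arm_command(targets=[[[0,0,0,0.1,-0.2,-0.4,0.4],[0,0,0,0.1,-0.2,-0.8,0.4],[0,0,0,0.1,-0.2,-1.2,0.4],[0,0,0,0.1,-0.2,-1.6,0.4],[0,0,0,0.1,-0.2,-1.8,0.4],[0,0,0,0.1,-0.2,-1.8,0.4]]])

```text
clock: 2.9
tool_pos: [0.498, 0.0877, 0.0855]
orientation: [180.0, -0.1, -134.6]
force: [-0.6, 0.1, -0.7]
opening: 0.0351
```

```bash
python3 - <<'E'
from h import *
im=ctrl.snapshot('side');sc=ctrl.snapshot('scene');o=ctrl.get_obs();print(o['clock'],o['tool_pos'],o['force'],o['opening'])
cv2.imwrite('pics/c5.png',np.hstack([cv2.resize(im[150:240,230:310],(400,450),interpolation=2),cv2.resize(sc[160:250,370:450],(400,450),interpolation=2)]))
E
```

```text
3.0 [0.4983601  0.08791695 0.086051  ] [ 0.32399261  0.21361724 -0.15840814] 0.03532459214814629
```

View pics/c5.png

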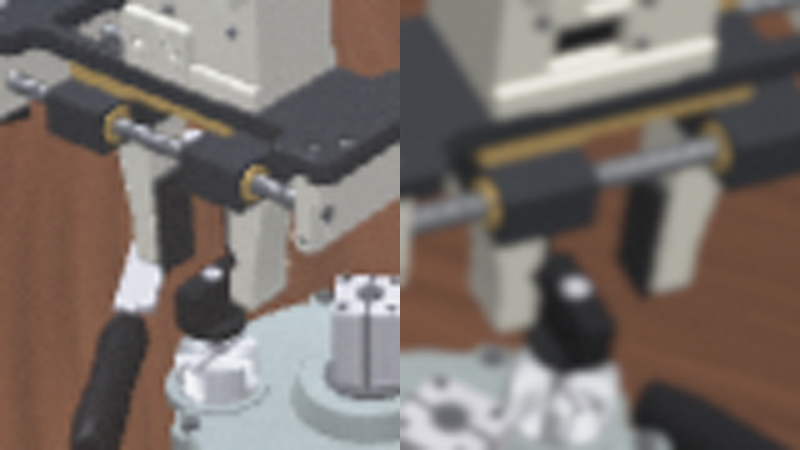

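The side and scene views show the bar between the fingers, with the tips now about halfway down its height and contact forces near zero. I'll go 6 mm lower and close.

Request:
arm_command(targets=[[[0,0,0,0,0,-0.3,0.4],[0,0,0,0,0,-0.6,0.4],[0,0,0,0,0,-0.6,0.2],[0,0,0,0,0,-0.6,0.1],[0,0,0,0,0,-0.6,0.05],[0,0,0,0,0,-0.6,0.05],[0,0,0,0,0,-0.6,0.05],[0,0,0,0,0,-0.6,0.05]]])

```text
clock: 3.67
tool_pos: [0.4988, 0.0877, 0.0803]
orientation: [-180.0, 0.0, -134.6]
force: [3.0, -3.7, -2.0]
opening: 0.0134
```

The opening of 13.4 mm shows the pads are on the bar. Next I lift about 5 mm and read the force.

Request:
arm_command(targets=[[[0,0,0,0.1,-0.1,0.1,0],[0,0,0,0.1,-0.1,0.2,0],[0,0,0,0.1,-0.1,0.3,0],[0,0,0,0.1,-0.1,0.4,0],[0,0,0,0.1,-0.1,0.5,0],[0,0,0,0.1,-0.1,0.5,0],[0,0,0,0.1,-0.1,0.5,0]]])

```text
clock: 4.25
tool_pos: [0.4987, 0.0876, 0.0842]
orientation: [179.9, -0.0, -134.7]
force: [2.4, 6.0, -12.6]
opening: 0.0139
```

Request:
arm_command(targets=[[[0,0,0,0,0,0.1,0],[0,0,0,0,0,0.15,0],[0,0,0,0,0,0.15,0],[0,0,0,0,0,0.15,0]]])

```text
clock: 4.58
tool_pos: [0.4987, 0.0876, 0.0856]
orientation: [179.9, -0.0, -134.7]
force: [2.8, 4.4, -14.1]
opening: 0.0135
```

```bash
python3 - <<'E'
from h import *
for i in range(3):
    o=ctrl.get_obs();print(o['clock'],o['tool_pos'],o['force'],o['moment'],o['opening'])
m=ctrl.camera_model('wrist');print(m['xyz'],o['joint_pos'])
E
```

```text
4.5833 [0.49873067 0.08755453 0.08560348] [  2.79507521   4.444979   -14.06052347] [ 1.77231385 -1.05117209  0.03351009] 0.01351002299706797
4.5833 [0.49873067 0.08755453 0.08560348] [  2.79507521   4.444979   -14.06052347] [ 1.77231385 -1.05117209  0.03351009] 0.01351002299706797
4.5833 [0.49873067 0.08755453 0.08560348] [  2.79507521   4.444979   -14.06052347] [ 1.77231385 -1.05117209  0.03351009] 0.01351002299706797
[0.44840787 0.03809831 0.27676312] [ 32.14694857  10.60865826 -28.71949674  -0.10100959 -50.71274655
 -76.74390601]
```

Lifted 5.3 mm with a spring load of 14 N, which puts the lift near 16 mm: above the rim and below the stop. Now the clockwise turn, in two halves.

Request:
arm_command(targets=[[[0,0,-0.06,0.03,0.03,0,0],[0,0,-0.13,0.03,0.03,0,0],[0,0,-0.2,0.03,0.03,0,0],[0,0,-0.28,0.03,0.03,0,0],[0,0,-0.36,0.03,0.03,0,0],[0,0,-0.44,0.03,0.03,0,0],[0,0,-0.52,0.03,0.03,0,0],[0,0,-0.52,0.03,0.03,0,0]]])

```text
clock: 5.25
tool_pos: [0.4988, 0.0874, 0.0856]
orientation: [180.0, -0.1, -164.7]
force: [1.8, 3.0, -14.8]
opening: 0.0135
```

```bash
cat > o.py <<'E'
from h import *
o=ctrl.get_obs();print(o['clock'],o['tool_pos'].round(4),o['orientation'].round(1),o['force'].round(1),o['moment'].round(2),o['opening'].round(4))
E
python3 o.py
```

```text
Traceback (most recent call last):
  File "o.py", line 2, in <module>
    o=ctrl.get_obs();print(o['clock'],o['tool_pos'].round(4),o['orientation'].round(1),o['force'].round(1),o['moment'].round(2),o['opening'].round(4))
                                                                                                                                ^^^^^^^^^^^^^^^^^^
AttributeError: 'float' object has no attribute 'round'
```

Request:
arm_command(targets=[[[0,0,-0.08,0,0,0,0],[0,0,-0.16,0,0,0,0],[0,0,-0.24,0,0,0,0],[0,0,-0.32,0,0,0,0],[0,0,-0.4,0,0,0,0],[0,0,-0.47,0,0,0,0],[0,0,-0.52,0,0,0,0],[0,0,-0.52,0,0,0,0]]])

```text
clock: 5.92
tool_pos: [0.4989, 0.0872, 0.0858]
orientation: [-180.0, -0.1, 165.8]
force: [2.1, 2.4, -14.3]
opening: 0.0134
```

```bash
sed -i "s/o\['opening'\].round(4)/round(o['opening'],4)/" o.py; python3 o.py
```

```text
5.9167 [0.4989 0.0872 0.0858] [-1.800e+02 -1.000e-01  1.658e+02] [  2.1   2.4 -14.3] [ 1.02 -1.   -0.04] 0.0134
```

The bar is at −14.2° and I felt no stop torque. Lowering: if the pin enters the slot, the spring load stays at about 12–13 N; if it sits on the rim, the load drops off.

Request:
arm_command(targets=[[[0,0,0,0,0,-0.1,0],[0,0,0,0,0,-0.2,0],[0,0,0,0,0,-0.3,0],[0,0,0,0,0,-0.4,0],[0,0,0,0,0,-0.4,0]]])

```text
clock: 6.33
tool_pos: [0.4989, 0.0872, 0.0822]
orientation: [-180.0, -0.1, 165.8]
force: [-0.8, 3.4, -12.4]
opening: 0.0139
```

```bash
python3 o.py
```

```text
6.3333 [0.4989 0.0872 0.0822] [-1.800e+02 -1.000e-01  1.658e+02] [ -0.8   3.4 -12.4] [1.5  0.35 0.04] 0.0139
```

Spring load is still carried below rim height, so the pin is in the deep slot. I'll keep lowering toward the 7 mm level.

Request:
arm_command(targets=[[[0,0,0,0,0,-0.1,0],[0,0,0,0,0,-0.2,0],[0,0,0,0,0,-0.3,0],[0,0,0,0,0,-0.4,0],[0,0,0,0,0,-0.5,0],[0,0,0,0,0,-0.55,0],[0,0,0,0,0,-0.55,0]]])

```text
clock: 6.92
tool_pos: [0.499, 0.0872, 0.0769]
orientation: [-180.0, -0.1, 165.8]
force: [-3.2, 4.2, -11.8]
opening: 0.0136
```

```bash
python3 o.py
```

```text
6.9167 [0.499  0.0872 0.0769] [-1.800e+02 -1.000e-01  1.658e+02] [ -3.2   4.2 -11.8] [1.62 0.97 0.01] 0.0136
```

Request:
arm_command(targets=[[[0,0,0,0,0,-0.05,0],[0,0,0,0,0,-0.1,0],[0,0,0,0,0,-0.1,0]]])

```text
clock: 7.17
tool_pos: [0.499, 0.0871, 0.0765]
orientation: [-180.0, -0.0, 165.8]
force: [-6.7, 4.4, -4.9]
opening: 0.0133
```

```bash
python3 o.py
```

```text
7.1667 [0.499  0.0871 0.0765] [-180.    -0.   165.8] [-6.7  4.4 -4.9] [ 1.7   2.03 -0.01] 0.0133
```

The z load fell from 11.8 to 4.9 N at the 7 mm level, so the plunger is standing on a ridge, as expected. Release, rise, and move over to the hub at about (0.565,0.071), side angle about −11°.

Request:
arm_command(targets=[[[0,0,0,0,0,0,0.25],[0,0,0,0,0,0,0.4],[0,0,0,0,0,0,0.5],[0,0,0,0,0,1,0.5],[0,0,0,0,0,3,0.5],[0,0,0,0,0,4.5,0.5],[0,0,0.03,3.3,-0.8,5,0.5],[0,0,0.054,6.6,-1.6,5,0.5]]])

```text
clock: 7.83
tool_pos: [0.5679, 0.0718, 0.1306]
orientation: [179.8, 0.3, 169.1]
force: [0.6, 0.8, 0.6]
opening: 0.0436
```

```bash
python3 o.py; python3 - <<'E'
from h import *
im=ctrl.snapshot('side');sc=ctrl.snapshot('scene')
cv2.imwrite('pics/c6.png',np.hstack([cv2.resize(im[145:235,250:330],(400,450),interpolation=2),cv2.resize(sc[175:265,350:430],(400,450),interpolation=2)]))
E
```

```text
7.8333 [0.5679 0.0718 0.1306] [179.8   0.3 169.1] [0.6 0.8 0.6] [ 0.19 -0.28 -0.05] 0.0436
```

View pics/c6.png

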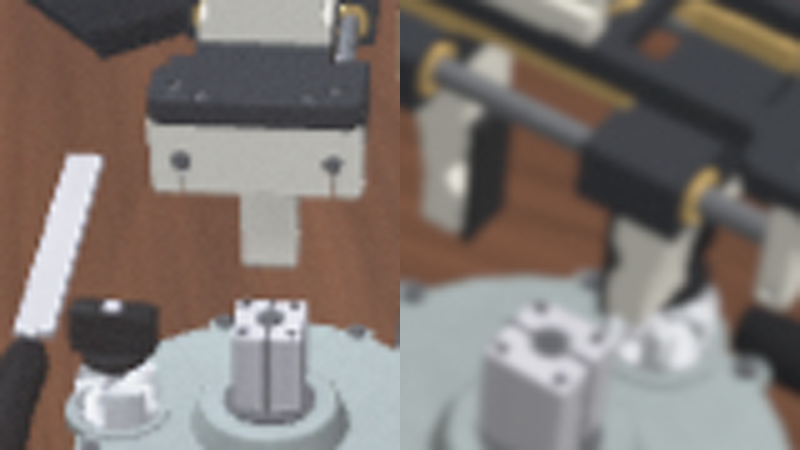

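The knob bar now points at the hub and the gripper is over the hub, with the jaws across unit y. Descend and close on the hub.

Request:
arm_command(targets=[[[0,0,0,0,0,0,0.5],[0,0,0,0,0,-1.5,0.5],[0,0,0,0,0,-3,0.5],[0,0,0,0,0,-4.3,0.5],[0,0,0,0,0,-5.2,0.5],[0,0,0,0,0,-5.4,0.5],[0,0,0,0,0,-5.4,0.5]]])

```text
clock: 8.52
tool_pos: [0.5652, 0.0712, 0.0722]
orientation: [-180.0, -0.0, 168.9]
force: [-0.8, 0.6, 0.5]
opening: 0.0438
```

```bash
python3 o.py
```

```text
8.5167 [0.5652 0.0712 0.0722] [-180.    -0.   168.9] [-0.8  0.6  0.5] [-0.   -0.13 -0.03] 0.0438
```

Request:
arm_command(targets=[[[0,0,0,0,0,0,0.4],[0,0,0,0,0,0,0.3],[0,0,0,0,0,0,0.2],[0,0,0,0,0,0,0.1],[0,0,0,0,0,0,0.1],[0,0,0,0,0,0,0.1]]])

```text
clock: 9.02
tool_pos: [0.566, 0.0709, 0.073]
orientation: [-180.0, 0.1, 168.9]
force: [-0.4, -3.1, 5.7]
opening: 0.03
```

```bash
python3 o.py
```

```text
9.0167 [0.566  0.0709 0.073 ] [-1.800e+02  1.000e-01  1.689e+02] [-0.4 -3.1  5.7] [-1.23  0.24 -0.03] 0.03
```

The hub is gripped: opening 30 mm. I'll turn it anticlockwise in steps of about 3°, which is less than the pocket play of 3.4°, checking torque and knob height (its white dot in the side view) after each step.

```bash
cat > k.py <<'E'
from h import *
o=ctrl.get_obs()
def dot(im,x0,x1,y0,y1):
    g=cv2.cvtColor(im,6)[y0:y1,x0:x1].astype(float)
    w=np.clip(g-90,0,None);yy,xx=np.mgrid[y0:y1,x0:x1]
    return ((w*xx).sum()/w.sum()).round(2),((w*yy).sum()/w.sum()).round(2),w.max()
im=ctrl.snapshot('side');dk=(im[195:235,262:284].max(2)<70)
r=np.where(dk.sum(1)>6)[0]
print(round(o['clock'],2),'yaw',o['orientation'][2].round(1),'F',o['force'].round(1),'M',o['moment'].round(2),'op',round(o['opening'],4),'dot',dot(im,268,277,202,211),'dark rows',r.min()+195,r.max()+195)
E
python3 k.py
```

```text
9.02 yaw 168.9 F [-0.4 -3.1  5.7] M [-1.23  0.24 -0.03] op 0.03 dot (np.float64(272.06), np.float64(205.16), np.float64(136.0)) dark rows 207 218
```

Request:
arm_command(targets=[[[0,0,0.013,0,0,0,0.1],[0,0,0.026,0,0,0,0.1],[0,0,0.039,0,0,0,0.1],[0,0,0.052,0,0,0,0.1]]])

```text
clock: 9.4
tool_pos: [0.566, 0.071, 0.073]
orientation: [180.0, 0.1, 171.8]
force: [-1.0, -3.3, 6.2]
opening: 0.0296
```

```bash
python3 k.py
```

```text
9.4 yaw 171.8 F [-1.  -3.3  6.2] M [-1.09  0.19 -0.67] op 0.0296 dot (np.float64(272.08), np.float64(205.15), np.float64(136.0)) dark rows 207 218
```

Request:
arm_command(targets=[[[0,0,0.013,0,0,0,0.1],[0,0,0.026,0,0,0,0.1],[0,0,0.039,0,0,0,0.1],[0,0,0.052,0,0,0,0.1]]])

```text
clock: 9.78
tool_pos: [0.5661, 0.071, 0.073]
orientation: [180.0, 0.1, 174.8]
force: [-0.6, -2.5, 7.1]
opening: 0.0298
```

```bash
python3 k.py
```

```text
9.78 yaw 174.8 F [-0.6 -2.5  7.1] M [-0.9   0.25 -0.65] op 0.0298 dot (np.float64(272.06), np.float64(205.17), np.float64(135.0)) dark rows 207 218
```

Request:
arm_command(targets=[[[0,0,0.013,0,0,0,0.1],[0,0,0.026,0,0,0,0.1],[0,0,0.039,0,0,0,0.1],[0,0,0.052,0,0,0,0.1]]])

```text
clock: 10.17
tool_pos: [0.5661, 0.0711, 0.073]
orientation: [180.0, 0.1, 177.8]
force: [-1.4, -2.5, 7.1]
opening: 0.0297
```

```bash
python3 k.py
```

```text
10.17 yaw 177.8 F [-1.4 -2.5  7.1] M [-0.83  0.35 -0.64] op 0.0297 dot (np.float64(272.1), np.float64(205.14), np.float64(136.0)) dark rows 207 218
```

Request:
arm_command(targets=[[[0,0,0.013,0,0,0,0.1],[0,0,0.026,0,0,0,0.1],[0,0,0.039,0,0,0,0.1],[0,0,0.052,0,0,0,0.1]]])

```text
clock: 10.55
tool_pos: [0.5661, 0.0712, 0.0731]
orientation: [180.0, 0.1, -179.2]
force: [-1.8, -1.9, 7.2]
opening: 0.0295
```

```bash
python3 k.py
```

```text
10.55 yaw -179.2 F [-1.8 -1.9  7.2] M [-0.71  0.27 -0.6 ] op 0.0295 dot (np.float64(272.19), np.float64(205.3), np.float64(131.0)) dark rows 207 218
```

Request:
arm_command(targets=[[[0,0,0.013,0,0,0,0.1],[0,0,0.026,0,0,0,0.1],[0,0,0.039,0,0,0,0.1],[0,0,0.052,0,0,0,0.1]]])

```text
clock: 10.93
tool_pos: [0.5661, 0.0713, 0.0731]
orientation: [180.0, 0.1, -176.2]
force: [-1.5, -1.9, 6.0]
opening: 0.0296
```

```bash
python3 k.py
```

```text
10.93 yaw -176.2 F [-1.5 -1.9  6. ] M [-0.54  0.39 -0.18] op 0.0296 dot (np.float64(272.2), np.float64(206.87), np.float64(127.0)) dark rows 210 220
```

The knob has dropped: its dark rows moved down 3 px (about 7 mm) and the torque fell from −0.60 to −0.18 N m. I'll stop turning, release and withdraw.

Request:
arm_command(targets=[[[0,0,0,0,0,0,0.3],[0,0,0,0,0,0,0.45],[0,0,0,0,0,0,0.5],[0,0,0,0,0,1.5,0.5],[0,0,0,0,0,4,0.5],[0,0,0,0,0,7,0.5],[0,0,0,0,0,11,0.5],[0,0,0,0,0,14,0.5]]])

```text
clock: 11.65
tool_pos: [0.566, 0.0714, 0.2148]
orientation: [180.0, 0.1, -176.2]
force: [1.3, 0.2, 1.1]
opening: 0.0441
```

```bash
python3 o.py; python3 - <<'E'
from h import *
im=ctrl.snapshot('side');s=ctrl.camera_model('side')
f=lambda p:[((np.array(q)-[250,170])*6).round() for q in[proj(s,p)]][0]
for z in(.110,.117,.121):print(z,f([.499,.0875,z]))
sc=ctrl.snapshot('scene')
cv2.imwrite('pics/c7.png',np.hstack([cv2.resize(im[170:245,250:315],(390,450),interpolation=2),cv2.resize(sc[195:270,355:420],(390,450),interpolation=2)]))
E
```

```text
11.65 [0.566  0.0714 0.2148] [ 1.800e+02  1.000e-01 -1.762e+02] [1.3 0.2 1.1] [ 0.18 -0.44  0.01] 0.0441
0.11 [136. 233.]
0.117 [135. 217.]
0.121 [135. 208.]
```

View pics/c7.png

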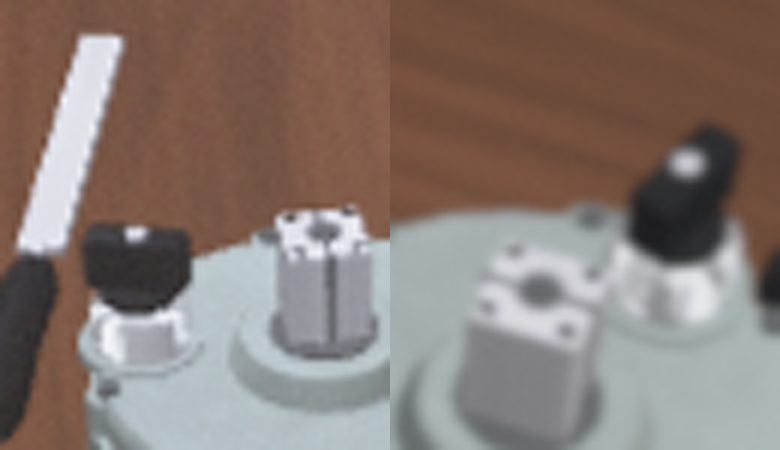

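The knob's dot is at crop (136,234), against a prediction of (136,233) for fully home and 217 for the ridge. The gripper is clear, so I'm handing in.

```bash
python3 -c "
from plant import ctrl
print(ctrl.close_job())"
```

```text
the job is handed in; nothing more can be done
None
```

The unit is back in drive and the job is handed in, at about 11.8 s of the 51 s allowed.

- **Knob:** I lifted it about 5 mm against a spring load of about 14 N and turned it 60° clockwise. I then lowered it into the deep slot until it stood on the ridge.
- **Hub:** I turned it anticlockwise in 3° steps, about 15° in all, until the knob dropped. I stopped at that step, let go and withdrew.
- **Last checks:** The knob's dot sits within 1 px of its predicted fully-home position. Turning torque fell from about 0.6 to 0.2 N m when the knob dropped, so the hub was not twisted against the lock. After I withdrew, the force on the tool was at noise level.
- **What disagreed:** On the first approach the camera views showed the fingertips about 25 mm above the stated TCP. I set the grasp heights by vision and feel instead, and the openings (13.4 mm on the bar, 30 mm on the hub) confirmed the grasps.
- **Not checked:** I did not re-measure the wheel, loose motor and file afterwards. The arm passed well above or clear of them, and I felt no unexpected contact.

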